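# Set the heat ring of a plate warmer, leaving its timer knob alone

### The arm

A 6-joint arm with a two-finger parallel gripper is mounted at the origin on a cart in front of the work surface, level with it; the furniture and walls round the work are solid. World frame = base frame: x ahead of the robot, y to its left, z up, the work surface at z = 0. Lengths are in mm, angles in degrees, forces in N, time in s.
With the tool pointing down it reaches from about 350 to 850 mm from the base axis. Payload 8.1 kg.
Tool frame: the origin (TCP) lies at the very end of the fingers, on their centre line; the grasp point (between the pads) lies 19 mm behind it (r.grip_depth is the distance from the TCP to the grasp point, in mm); y points along the fingers, z is the direction in which the jaws open and shut, and the axes are right-handed (so a half turn about y gives the same grasp; the last joint's range is limited). The gripper opens to 85 mm and grips with 20 to 120 N. Pads are 22 mm wide; open, the fingers measure 114 mm over their backs; the gripper's body (76 mm by 85 mm) begins 54 mm behind the grasp point. The pads swing forward as they close: fully open they stand 13 mm farther back than shut.
Start: joints at [-81.039, 7.471, 85.268, -0, 87.261, -4.893], TCP at [143.691, -582.545, 231.292] pointing down, gripper open.
Joint ranges: [-169.43, 169.43], [-51.17, 129.36], [1.28, 143.12], [-76.62, 256.62], [0, 156.53], [-152.29, 152.29]. Speed limits (degrees/s): [136.94, 136.94, 159.86, 180, 180, 180].

### API

Orientations are given as [roll, pitch, yaw] about the fixed x, y, z axes, in that order (R = Rz(yaw) Ry(pitch) Rx(roll)).
In Python, from bench import readout, eyes, r gives the robot as it stands. The module is installed in compiled form; this text tells all that it offers.
- The arm moves only by the tool move_arm, never from a script. Its argument "motion" is text: rows parted by semicolons, each of 6 numbers parted by spaces: the shift along the world's x, y, z in cm, then the turn, a rotation vector about the world's x, y, z in degrees. A call has 1 to 10 rows; each row is the pose to reach, as a shift and turn from the pose commanded when the call began; what a row does not reach only later rows make up. A row lasts 1/12 s, in which the tool goes at most 41.7 mm and 7.16 degrees, less where a joint would pass 70% of its speed; a pose out of reach is approached as far as the arm can. A call with a gripper value outside its range is refused whole. "fingers" is the finger opening in cm, from 0 to 8.54, set as the call begins (left out, the last holds). The fingers move at their own pace and stop on an object; "squeeze" is the grip in N (left out, the last holds). Time passes only in rows, so rows that repeat a pose let the fingers close. It gives the time, the measured TCP pose, the force and the opening at its end, in the units of the state.
- readout.sense(): the state, without advancing time (a new reading comes with each control period).
- eyes.snapshot(name): name is "scene" or "top" or "wrist"; returns a dict with "image" (384x512x3 uint8, blue, green, red), "fx", "fy", "cx", "cy" (pixels), "world_to_cam" (4x4, takes a point from world to camera coordinates). Camera axes: x right, y down, z forward; pixel columns grow to the right and rows downward; lengths in mm; the calibration is good to about 2 mm. A picture is of the moment at which its call begins. There is no depth.
- r.hand_in(): hands the job in, once; it reports no verdict.
The state is a dict: "time": time; "joint_pos": joint angles; "qd": joint speeds; "joint_efforts": joint torques, N m; "tool_pos": TCP position; "tcp_rot": TCP orientation; "ft_force": force on the tool from outside, world axes, zero at the start; "wrist_torque": the same for the moment, N m; "finger_gap": finger opening in mm.
Only numpy, scipy, OpenCV 4.12 (cv2) and the standard library are available. Lean on these libraries where they do the work, as an engineer would, in place of code of your own. Each camera call takes 0.05 s, during which the arm holds its last target. There are 200 camera calls.

### The job

On the plate warmer, turn only the grey outer heat ring clockwise until its orange tab bears against the brass spring-backed stop pin; let the spring push back lightly for about a second, without forcing it, and let go. The black timer knob in the middle of the ring must stay as it is set. Then press the green start button fully down and let go, leaving the dish on the warmer and the other things where they are.

Things in the scene. Friction and masses are not known exactly. Their poses are not given: they have to be found in the camera images.
- warmer: the plate warmer, a steel box with a black top panel, 170 (x) x 310 (y) x 50 mm, fixed; a wall cabinet hangs behind it, from x = 0.57 m on and 0.45 m above the worktop; origin at the centre of its underside, z up, front looks to its -x. Heating plate (disc, 108 mm across, 3 mm high) at (0, +98) mm with a low glass dish on it, the concentric control at (0, -88) mm, the start button at (0, 0) mm
- ring_grip (a point): point on the vertical axis of the control, 18 mm above the panel, halfway up the ring's round grip drum (55 mm across, 7 to 28 mm above the panel). Under the drum is a flange 72 mm across, 5 mm high at its edge, 7 mm at the drum: fingertips closing on the drum stay 8 mm or more above the panel. Its x axis points at the tab and turns with the ring
- ring_tab (a point): centre of the small orange tab (12 mm radial, 8 mm wide, top 6 mm above the panel) on the ring's flange, 42 mm from the control's axis
- heat_ring (a joint): angle of the outer ring, rad, 0 with the tab at the warmer's right (10 deg to the back of its -y), grows clockwise seen from above, end 2.9. Starts at 0 to 0.35; the tab meets the pin somewhere between 1.1 and 2.0, different each time. Friction about 0.1 N m; it stays where it is left
- pin (a point): centre of the brass stop pin (8 mm across, top 6 mm above the panel), 42 mm from the control's axis, at a different place round the dial each time. Tab and pin touch when their centres are 8 mm apart
- stop_pin: the same pin's mount, origin on the control's axis at the height of the panel. Pushed clockwise the pin yields about this axis against a spring of 12 N m per rad: 0.05 rad past touch is 0.6 N m, about 14 N on the pin. It should feel 4 N or more for half a second, and never over 18 N (0.76 N m); when the ring is let go, the spring may turn it back a little
- timer_mark (a point): white mark at the edge of the black inner timer knob (27 mm across, from 28.5 to 43 mm above the panel, on the same axis as the ring), 11 mm from the axis. The knob turns very lightly, by 0.006 N m, and is not to be turned
- start_button_top (a point): centre of the top face of the green start button, 20 mm across; it goes down 5 mm against a spring and takes 4 N to be fully down
- start_button (a joint): travel of the start button, m, 0 up, 0.005 fully down
- sauce_dish: small pale glass dish, 89 mm across, 34 mm high, loose on the heating plate; origin at the centre of its underside
- honey: honey pot shaped like a hive, 76 mm across, 82 mm high, a bystander; origin at the centre of its underside
- tin: small food tin, 75 mm across, 58 mm high, a bystander; origin at the centre of its underside
- spoon_small: teaspoon, 130 mm long, 11 mm high, a bystander; origin at the centre of its underside

How it is judged (in metres and radians):
On the way, in this order (a step that is already met when the one before it is completed fails the run):
1. the ring's tab bears against the stop pin with at least 4 N for 0.5 s (contact force between heat_ring and stop_pin above 4 N), for 0.5 s.
2. the ring is let go and then the start button is pressed down (value of joint start_button above 0.004 m and contact force between the fingers and heat_ring below 0.1 N), for 0.1 s.
At the end, for the whole second after the job is handed in: the ring's tab rests at the stop pin (centres within 10.5 mm, touching is 8 mm), the timer knob's mark is within 2 mm of where it was, the start button is up again, the dish is within 20 mm of where it stood (horizontal distance between ring_tab and pin below 0.0105 m and value of joint start_button below 0.001 m and distance of timer_mark from where it was at the start of the episode below 0.002 m and distance of sauce_dish from where it was at the start of the episode below 0.02 m).
It fails at once if the ring is forced against the stop pin with more than 18 N (contact force between heat_ring and stop_pin above 18 N).
It fails at once if the inner timer knob is turned (mark moved more than 2 mm) (distance of timer_mark from where it was at the start of the episode above 0.002 m).
It fails at once if the dish is pushed or tipped (distance of sauce_dish from where it was at the start of the episode above 0.02 m or angle between sauce_dish's own z axis and vertical above 0.3 rad).
It fails at once if a bystander is pushed (distance of any of honey, tin, spoon_small from where it was at the start of the episode above 0.03 m).
It also fails if it takes over 64 s, if anything falls off the work surface, if the arm or the gripper's body presses on something with over 40 N, if the wrist force passes 120 N, or if a joint passes its speed limit or range.

## Working session

There is one attempt and no reset: what is moved stays moved. The work goes in short steps, Python scripts to look and compute and a tool call to move; the robot and the scene stay as the last step left them, time stands still between calls to the robot, and variables do not carry over. Pictures are saved under pics/ and viewed, about 8 in all and at most 12, crops included, and the job is handed in when it is done.

Besides the shell and the picture viewer there is one more tool, called as name(argument=value, ...) on one line, values as JSON. move_arm: Moves the arm, as the interface text tells. Its arguments: {"type":"object","properties":{"motion":{"type":"string"},"fingers":{"type":"number"},"squeeze":{"type":"number"}},"required":["motion"]}

```bash
mkdir -p pics; python3 - <<'E'
from bench import readout, eyes, r
import cv2,numpy as np,pickle
print(readout.sense(), r.grip_depth)
for n in("scene","top"):
    s=eyes.snapshot(n); pickle.dump(s,open(f"{n}0.pkl","wb"))
    cv2.imwrite(f"pics/{n}0.png",s["image"]); print(n,s["fx"],s["cx"],s["cy"],np.round(s["world_to_cam"],3).tolist())
E
```

```text
{'time': 0.0, 'joint_pos': array([-8.10397523e+01,  7.51445087e+00,  8.53290633e+01, -2.53362080e-04,
        8.72629569e+01, -4.89522234e+00]), 'qd': array([-0.11325936,  0.08627391,  0.04413282, -0.04126711, -0.02628847,
       -0.08270815]), 'joint_efforts': array([-8.39700124e-05, -5.69392526e+01, -5.00552130e+01, -3.86745405e-04,
        1.49519480e-02,  1.31444432e-05]), 'tool_pos': array([ 143.59546269, -581.99175248,  230.25336958]), 'tcp_rot': array([-9.01061043e+01,  8.83345154e-03, -1.66144526e+02]), 'ft_force': array([ 0.47908799, -0.47568362, -0.01660172]), 'wrist_torque': array([-0.03111367,  0.03270193, -0.00565659]), 'finger_gap': 85.68265410178357} 18.700000000000003
scene 452.797825636364 261.9466831397954 190.75334826199017 [[-0.901, -0.433, -0.013, 426.017], [-0.272, 0.589, -0.761, 157.865], [0.337, -0.682, -0.649, 1466.382], [0.0, 0.0, 0.0, 1.0]]
top 395.0983451856806 249.8392157529421 192.24725504991432 [[0.026, -1.0, 0.003, 27.319], [-0.998, -0.026, -0.051, 456.189], [0.051, -0.002, -0.999, 1220.878], [0.0, 0.0, 0.0, 1.0]]
```

```bash
python3 -c "
import cv2,numpy as np
a=cv2.imread('pics/top0.png');b=cv2.imread('pics/scene0.png')
cv2.imwrite('pics/both.png',np.vstack([cv2.resize(a,(400,300)),cv2.resize(b,(400,300))]))"
```

```text
(no output)
```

View pics/top0.png

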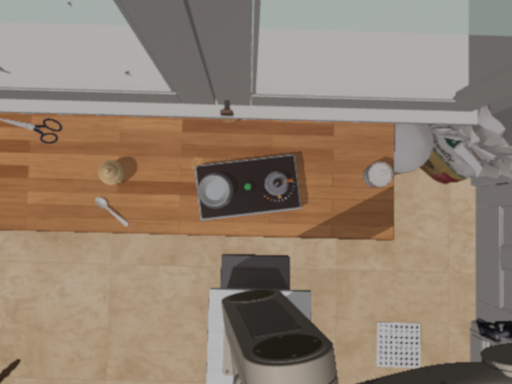

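View pics/scene0.png

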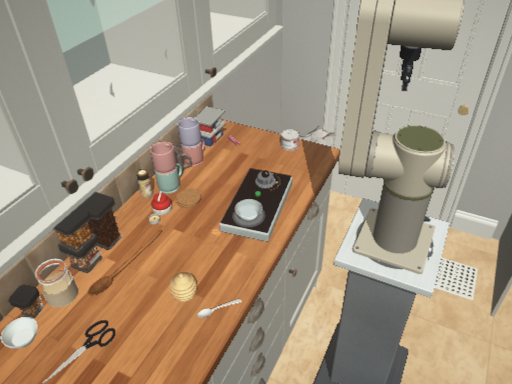

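The warmer is near (248,187) in the top view: dish at (214,191), button at (248,187), control at (277,183). The bystanders are all well clear. I'll enlarge it next.

```bash
python3 -c "
import cv2,numpy as np
a=cv2.imread('pics/top0.png')[145:230,190:310];b=cv2.imread('pics/scene0.png')[160:245,215:300]
cv2.imwrite('pics/crop.png',np.vstack([cv2.resize(a,None,fx=6,fy=6,interpolation=cv2.INTER_CUBIC)]))"
```

```text
(no output)
```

View pics/crop.png

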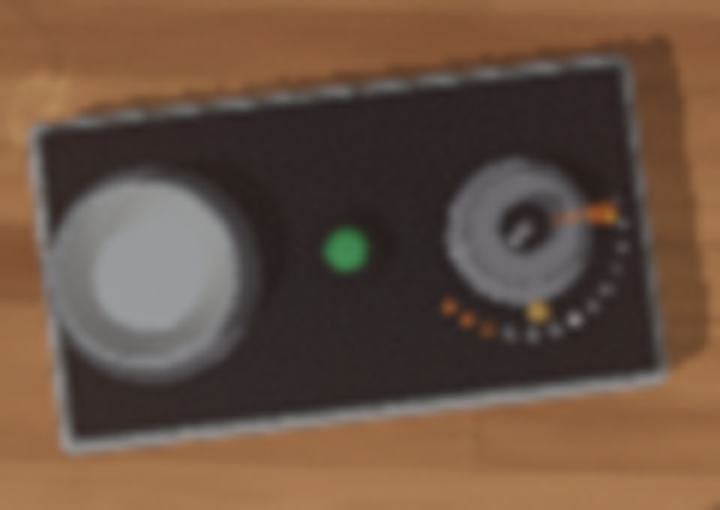

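The crop shows warmer corners (35,127), (628,60), (660,375), (68,447), the button at (346,250), the tab at about (603,214), the pin at (538,312) and the control at about (520,230).

```bash
cat > h.py <<'E'
import numpy as np,cv2,pickle
def back(s,u,v,z):
    T=s["world_to_cam"];R=T[:3,:3];c=-R.T@T[:3,3]
    d=R.T@np.array([(u-s["cx"])/s["fx"],(v-s["cy"])/s["fy"],1]);return c+d*(z-c[2])/d[2]
def proj(s,p):
    q=s["world_to_cam"]@np.r_[p,1];return s["fx"]*q[0]/q[2]+s["cx"],s["fy"]*q[1]/q[2]+s["cy"]
E
python3 - <<'E'
from h import *
s=pickle.load(open("top0.pkl","rb"))
f=lambda u,v,z:back(s,190+(u+.5)/6-.5,145+(v+.5)/6-.5,z)[:2]
C=[f(*c,50) for c in((35,127),(628,60),(660,375),(68,447))]
print(np.round(C,1)); m=np.mean(C,0)
print("sizes",[np.linalg.norm(C[i]-C[(i+1)%4]).round(1) for i in range(4)])
d=(C[0]-C[1]+C[3]-C[2]);yaw=np.arctan2(-d[0],d[1]);print("centre",m,"yaw",np.degrees(yaw))
R=np.array([[np.cos(yaw),-np.sin(yaw)],[np.sin(yaw),np.cos(yaw)]])
ax=m+R@[0,-88];print("axis",ax,"button",m+R@[0,0],"seen",f(346,250,58))
tab=f(603,214,55.5);pin=f(538,312,55.5)
for n,p in(("tab",tab),("pin",pin)):
    q=R.T@(p-ax);print(n,p,np.linalg.norm(q),np.degrees(np.arctan2(q[1],q[0])), "joint", -80-np.degrees(np.arctan2(q[1],q[0])))
E
```

```text
[[ 529.4  206.4]
 [ 571.4  -92.5]
 [ 412.5 -111.8]
 [ 368.6  184.5]]
sizes [np.float64(301.8), np.float64(160.1), np.float64(299.6), np.float64(162.3)]
centre [470.48025516  46.6496127 ] yaw 8.218560449802586
axis [483.05981602 -40.44662515] button [470.48025516  46.6496127 ] seen [470.76603574  47.66345134]
tab [492.46221631 -80.89075751] 41.52268022850678 -85.1309841636432 joint 5.130984163643205
pin [442.34944965 -49.3482345 ] 41.67220391659008 -175.88455472581614 joint 95.88455472581614
```

move_arm(motion="2 3.2 0 0 0 4.5; 4 6.4 0 0 0 9; 6 9.6 0 0 0 13.5; 8 12.8 0 0 0 18; 10 16 0 0 0 22.5; 12 19.2 0 0 0 27; 14 22.4 0 0 0 31.5; 16 25.6 0 0 0 36; 18 28.8 0 0 0 40.5; 20 32 0 0 0 45", fingers=8.5, squeeze=20)

```text
time: 0.93
tool_pos: [344.1, -260.8, 231.0]
tcp_rot: [-90.0, 0.0, -120.9]
ft_force: [0.5, -0.2, -0.0]
finger_gap: 85.1
```

move_arm(motion="2 3.2 0 0 0 4.5; 4 6.4 0 0 0 9; 6 9.6 0 0 0 13.5; 8 12.8 0 0 0 18; 10 16 0 0 0 22.5; 12 19.2 -1 0 0 27; 13.5 21.5 -3 0 0 31; 14 22.1 -5 0 0 31; 14 22.1 -6 0 0 31; 14 22.1 -6 0 0 31")

```text
time: 1.77
tool_pos: [481.5, -40.9, 167.9]
tcp_rot: [-90.3, 0.0, -90.1]
ft_force: [-0.3, -0.4, 0.2]
finger_gap: 84.7
```

```bash
python3 - <<'E'
from bench import readout, eyes
from h import *
q=readout.sense();print({k:np.round(q[k],2) for k in("time","joint_pos","tool_pos","tcp_rot","ft_force","wrist_torque")})
s=eyes.snapshot("wrist");pickle.dump(s,open("w1.pkl","wb"));cv2.imwrite("pics/w1.png",s["image"])
print(s["fx"],proj(s,(483.1,-40.5,93)),proj(s,(492.5,-80.9,56)),proj(s,(442.3,-49.3,56)),proj(s,q["tool_pos"]))
E
```

```text
{'time': np.float64(1.77), 'joint_pos': array([-1.0930e+01, -8.3100e+00,  1.0765e+02, -2.0000e-02,  8.1010e+01,
       -1.0830e+01]), 'tool_pos': array([481.47, -40.93, 167.94]), 'tcp_rot': array([-9.035e+01,  5.000e-02, -9.010e+01]), 'ft_force': array([-0.29, -0.4 ,  0.22]), 'wrist_torque': array([-0.05,  0.05, -0.01])}
272.0224767426806 (np.float64(261.6429303017954), np.float64(203.70834027545024)) (np.float64(270.53903044698734), np.float64(227.57878057224457)) (np.float64(220.52563744311604), np.float64(198.7705244990152)) (np.float64(259.45486374576984), np.float64(249.0729849521468))
```

View pics/w1.png

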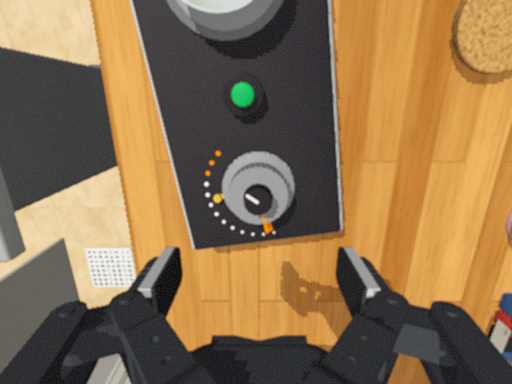

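The wrist view shows the knob top at about (258,199), tab (268,226), pin (218,199) and button (242,95). All lie within about 3 px of prediction. I'll enlarge to check the axis.

```bash
python3 -c "
import cv2
a=cv2.imread('pics/w1.png')[140:250,190:320]
cv2.imwrite('pics/w1c.png',cv2.resize(a,None,fx=5,fy=5,interpolation=cv2.INTER_CUBIC))"
```

```text
(no output)
```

View pics/w1c.png

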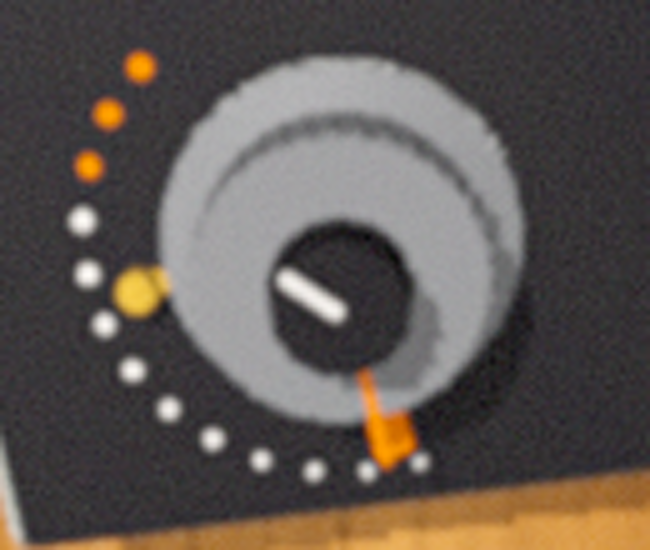

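The flange circle is centred at crop (342,238), the knob top at (342,298), the pin at (137,291) and the tab top at about (397,437).

```bash
python3 - <<'E'
from h import *
s=pickle.load(open("w1.pkl","rb"))
f=lambda u,v,z:back(s,190+(u+.5)/5-.5,140+(v+.5)/5-.5,z)[:2]
fl=f(342,238,55.);print("flange",fl,"knob",f(342,298,93),"drumtop",f(347,268,78))
p=f(137,291,56);t=f(397,437,56);print("pin",p,"tab",t,"btn",back(s,242.5,95,58))
for a in(fl,f(342,298,93)):
    g=[np.degrees(np.arctan2(*(q-a)[::-1])) for q in(t,p)];print(np.linalg.norm(t-a),np.linalg.norm(p-a),g,"turn to touch",(g[0]-g[1])%360-10.9)
E
```

```text
flange [479.67094606 -37.54719294] knob [479.99238221 -36.39650864] drumtop [480.77124099 -36.05001607]
pin [438.83573758 -48.27380529] tab [490.90463923 -80.24307457] btn [466.39124842  47.82479978  58.        ]
44.14899965129784 42.220545518369555 [np.float64(-75.25902904360713), np.float64(-165.2820221585533)] turn to touch 79.12299311494617
45.18405357087948 42.836194650881026 [np.float64(-76.02450892208161), np.float64(-163.9025167582944)] turn to touch 76.9780078362128
```

move_arm(motion="-0.1 0.2 -1.5 0 0 0; -0.2 0.3 -3 0 0 0; -0.2 0.3 -4.5 0 0 0; -0.2 0.3 -6 0 0 0; -0.2 0.3 -7 0 0 0; -0.2 0.3 -7 0 0 0; -0.2 0.3 -7 0 0 0; -0.2 0.3 -7 0 0 0")

```text
time: 2.48
tool_pos: [482.4, -39.2, 102.7]
tcp_rot: [-89.9, -0.0, -90.2]
ft_force: [0.4, -0.5, 0.1]
finger_gap: 85.2
```

```bash
python3 - <<'E'
from bench import readout, eyes
from h import *
q=readout.sense();print({k:np.round(q[k],2) for k in("time","joint_pos","tool_pos","tcp_rot","ft_force","wrist_torque")})
s=eyes.snapshot("wrist");pickle.dump(s,open("w2.pkl","wb"));cv2.imwrite("pics/w2.png",cv2.resize(s["image"],None,fx=1.5,fy=1.5,interpolation=cv2.INTER_CUBIC))
print(proj(s,q["tool_pos"]))
E
```

```text
{'time': np.float64(2.48), 'joint_pos': array([-10.71,  -4.91, 111.64,  -0.  ,  73.16, -10.52]), 'tool_pos': array([482.44, -39.19, 102.72]), 'tcp_rot': array([-8.990e+01, -2.000e-02, -9.019e+01]), 'ft_force': array([ 0.35, -0.48,  0.13]), 'wrist_torque': array([ 0.02, -0.03, -0.02])}
(np.float64(259.3829686743578), np.float64(249.05885403743466))
```

View pics/w2.png

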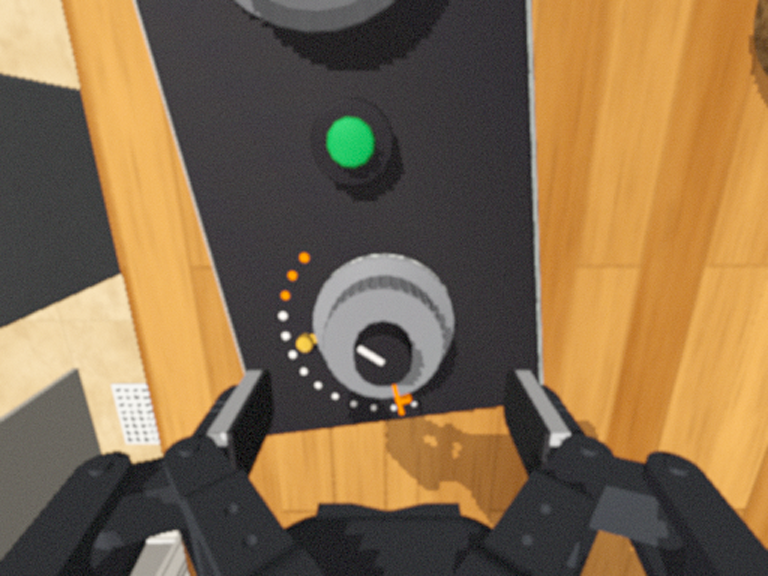

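Knob top at (383,356), finger tips at x = 270 and 505 (mid 387.5), flange centre about (383,322).

```bash
python3 - <<'E'
from h import *
s=pickle.load(open("w2.pkl","rb"))
f=lambda u,v,z:back(s,(u+.5)/1.5-.5,(v+.5)/1.5-.5,z)[:2]
print("knob",f(383,356,93),"flange",f(383.5,323.5,55),"pin",f(304,343,56),"tab",f(402,400,56),"btn",f(350,142,58))
print("edges knob",f(354,356,93),f(412,356,93),"mid fingers",f(387.5,375,103))
E
```

```text
knob [479.84796794 -36.39326809] flange [479.69792758 -38.05133139] pin [438.85018479 -48.28576748] tab [489.35600005 -82.51396073] btn [465.91495418  48.44206777]
edges knob [467.73558714 -36.33383382] [491.96381627 -36.45271938] mid fingers [481.71190272 -39.54557751]
```

move_arm(motion="-0.2 0.1 0 0 0 0; -0.2 0.1 -1.5 0 0 0; -0.2 0.1 -3 0 0 0; -0.2 0.1 -4.2 0 0 0; -0.2 0.1 -4.2 0 0 0; -0.2 0.1 -4.2 0 0 0; -0.2 0.1 -4.2 0 0 0")

```text
time: 3.12
tool_pos: [480.1, -37.6, 60.0]
tcp_rot: [-90.0, -0.0, -90.1]
ft_force: [-1.0, -0.4, 0.5]
finger_gap: 84.8
```

move_arm(motion="0 0 0 0 0 0; 0 0 0 0 0 0; 0 0 0 0 0 0; 0 0 0 0 0 0; 0 0 0 0 0 0; 0 0 0 0 0 0", fingers=5.9)

```text
time: 3.62
tool_pos: [479.7, -37.6, 59.4]
tcp_rot: [-90.0, -0.0, -90.1]
ft_force: [0.6, 0.3, 0.1]
finger_gap: 59.1
```

move_arm(motion="0 0 0 0 0 0; 0 0 0 0 0 0; 0 0 0 0 0 0; 0 0 0 0 0 0; 0 0 0 0 0 0; 0 0 0 0 0 0", fingers=5.2)

```text
time: 4.12
tool_pos: [480.1, -37.6, 59.7]
tcp_rot: [-89.9, -0.0, -90.1]
ft_force: [1.6, 0.7, 4.5]
finger_gap: 54.0
```

```bash
python3 - <<'E'
from bench import readout, eyes
from h import *
q=readout.sense();print({k:np.round(q[k],2) for k in("time","joint_pos","tool_pos","tcp_rot","ft_force","wrist_torque","finger_gap")})
s=eyes.snapshot("wrist");pickle.dump(s,open("w3.pkl","wb"));cv2.imwrite("pics/w3.png",cv2.resize(s["image"],None,fx=1.5,fy=1.5,interpolation=cv2.INTER_CUBIC))
E
```

```text
{'time': np.float64(4.12), 'joint_pos': array([-1.0580e+01, -1.9400e+00,  1.1372e+02,  1.0000e-02,  6.8170e+01,
       -1.0440e+01]), 'tool_pos': array([480.12, -37.57,  59.65]), 'tcp_rot': array([-89.95,  -0.  , -90.15]), 'ft_force': array([1.61, 0.72, 4.52]), 'wrist_torque': array([ 0.09, -0.33, -0.03]), 'finger_gap': np.float64(54.01)}
```

View pics/w3.png

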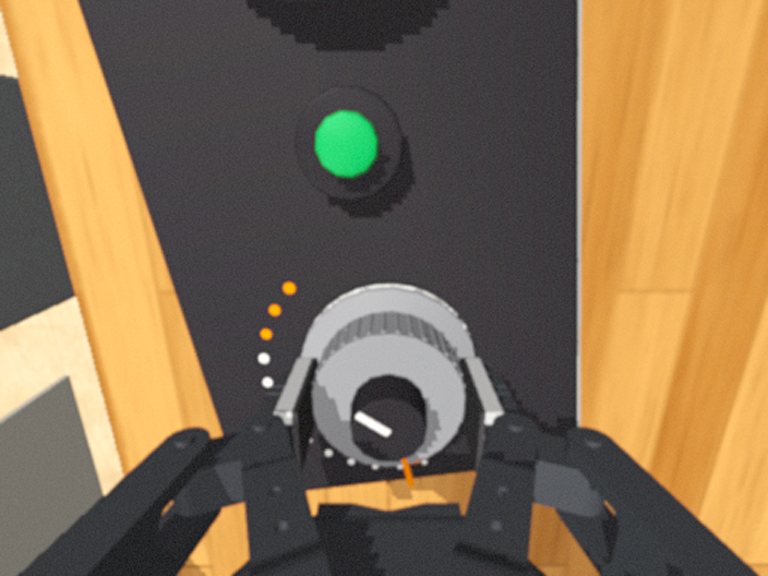

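The fingers are on the drum, gap 54 mm, with little side force, and the knob is free between them. I'll start turning, with the force read as I go.

move_arm(motion="0 0 0 0 0 -3; 0 0 0 0 0 -6; 0 0 0 0 0 -9; 0 0 0 0 0 -12; 0 0 0 0 0 -15; 0 0 0 0 0 -18; 0 0 0 0 0 -21; 0 0 0 0 0 -24; 0 0 0 0 0 -27; 0 0 0 0 0 -30", fingers=4.5)

```text
time: 5.0
tool_pos: [481.0, -37.8, 59.7]
tcp_rot: [-89.8, 0.1, -120.3]
ft_force: [6.9, -1.5, -2.0]
finger_gap: 53.5
```

```bash
cat > st.py <<'E'
from bench import readout
import numpy as np
q=readout.sense();print({k:np.round(q[k],2).tolist() for k in("time","joint_pos","tool_pos","tcp_rot","ft_force","wrist_torque","joint_efforts","finger_gap")})
E
python3 st.py
```

```text
{'time': 5.0, 'joint_pos': [-10.59, -1.92, 113.7, -0.0, 68.05, 19.7], 'tool_pos': [481.02, -37.83, 59.71], 'tcp_rot': [-89.84, 0.06, -120.29], 'ft_force': [6.86, -1.53, -1.98], 'wrist_torque': [-0.21, -1.22, 0.11], 'joint_efforts': [-0.03, -41.73, -40.87, -0.11, 2.59, -1.19], 'finger_gap': 53.46}
```

move_arm(motion="0.1 0 0 0 0 -3; 0.1 0 0 0 0 -6; 0.1 0 0 0 0 -9; 0.1 0 0 0 0 -12; 0.1 0 0 0 0 -15; 0.1 0 0 0 0 -18; 0.1 0 0 0 0 -21; 0.1 0 0 0 0 -24; 0.1 0 0 0 0 -24")

```text
time: 5.75
tool_pos: [481.6, -38.3, 59.7]
tcp_rot: [-89.9, 0.1, -144.3]
ft_force: [4.6, -3.4, 0.9]
finger_gap: 53.7
```

```bash
python3 st.py
```

```text
{'time': 5.75, 'joint_pos': [-10.59, -1.77, 113.55, -0.06, 68.08, 43.78], 'tool_pos': [481.64, -38.34, 59.66], 'tcp_rot': [-89.86, 0.05, -144.35], 'ft_force': [4.62, -3.44, 0.87], 'wrist_torque': [-0.56, -0.79, -0.11], 'joint_efforts': [1.5, -41.48, -41.17, 0.78, 1.88, 1.05], 'finger_gap': 53.74}
```

move_arm(motion="0.05 -0.05 0 0 0 -2; 0.05 -0.05 0 0 0 -4; 0.05 -0.05 0 0 0 -6; 0.05 -0.05 0 0 0 -8; 0.05 -0.05 0 0 0 -10; 0.05 -0.05 0 0 0 -12; 0.05 -0.05 0 0 0 -14; 0.05 -0.05 0 0 0 -15; 0.05 -0.05 0 0 0 -15")

```text
time: 6.5
tool_pos: [481.9, -38.8, 59.7]
tcp_rot: [-89.9, 0.1, -159.2]
ft_force: [4.7, -3.0, 1.1]
finger_gap: 53.5
```

```bash
python3 st.py; python3 - <<'E'
from bench import eyes
from h import *
s=eyes.snapshot("wrist");pickle.dump(s,open("w4.pkl","wb"));cv2.imwrite("pics/w4.png",cv2.resize(s["image"],None,fx=1.5,fy=1.5,interpolation=cv2.INTER_CUBIC))
E
```

```text
{'time': 6.5, 'joint_pos': [-10.64, -1.69, 113.47, -0.06, 68.11, 58.59], 'tool_pos': [481.92, -38.81, 59.66], 'tcp_rot': [-89.9, 0.06, -159.2], 'ft_force': [4.67, -2.95, 1.08], 'wrist_torque': [-0.73, -0.68, -0.14], 'joint_efforts': [1.86, -41.19, -41.04, 1.09, 1.64, 0.39], 'finger_gap': 53.45}
```

View pics/w4.png

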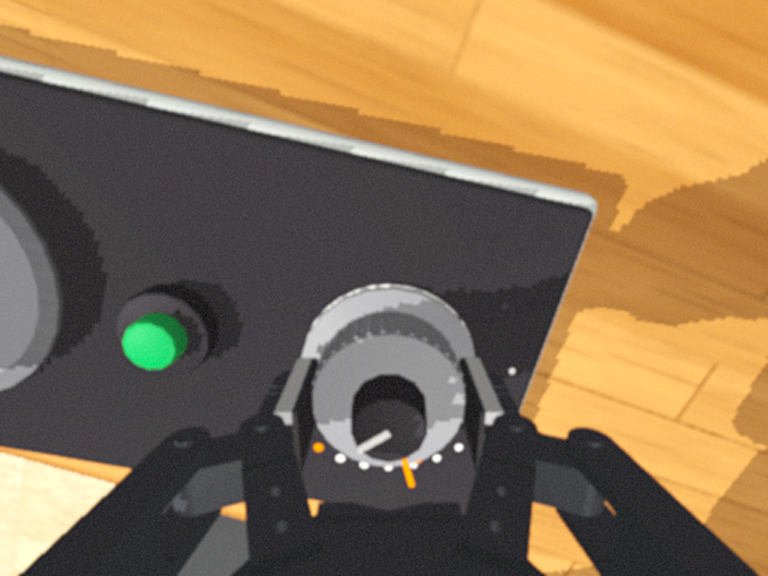

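The ring has turned with the gripper: the orange line is still at (408,472) in the wrist frame. The knob mark has kept its world direction. About 8–11° remain to touch, so I'll go slowly from here and trim the side force.

move_arm(motion="0.05 -0.1 0 0 0 -1; 0.05 -0.1 0 0 0 -2; 0.05 -0.1 0 0 0 -3; 0.05 -0.1 0 0 0 -4; 0.05 -0.1 0 0 0 -5; 0.05 -0.1 0 0 0 -5; 0.05 -0.1 0 0 0 -5")

```text
time: 7.13
tool_pos: [482.0, -39.1, 59.7]
tcp_rot: [-90.0, 0.0, -164.2]
ft_force: [1.6, -0.0, 6.0]
finger_gap: 53.5
```

```bash
python3 st.py
```

```text
{'time': 7.13, 'joint_pos': [-10.72, -1.61, 113.39, 0.01, 68.18, 63.47], 'tool_pos': [482.05, -39.07, 59.67], 'tcp_rot': [-89.99, 0.04, -164.19], 'ft_force': [1.56, -0.01, 6.0], 'wrist_torque': [-0.1, -0.26, -0.07], 'joint_efforts': [0.14, -40.3, -41.06, 0.0, 0.66, -0.02], 'finger_gap': 53.48}
```

move_arm(motion="0 0 0 0 0 -0.5; 0 0 0 0 0 -1; 0 0 0 0 0 -1.5; 0 0 0 0 0 -1.5; 0 0 0 0 0 -1.5")

```text
time: 7.55
tool_pos: [482.0, -39.1, 59.6]
tcp_rot: [-90.0, 0.0, -165.7]
ft_force: [2.5, -0.3, 3.8]
finger_gap: 53.8
```

```bash
python3 st.py
```

```text
{'time': 7.55, 'joint_pos': [-10.72, -1.61, 113.4, -0.0, 68.17, 64.96], 'tool_pos': [482.02, -39.13, 59.64], 'tcp_rot': [-89.98, 0.03, -165.68], 'ft_force': [2.47, -0.29, 3.8], 'wrist_torque': [-0.18, -0.28, -0.07], 'joint_efforts': [0.2, -40.32, -41.04, 0.09, 0.7, -0.02], 'finger_gap': 53.76}
```

move_arm(motion="0 0 0 0 0 -0.5; 0 0 0 0 0 -1; 0 0 0 0 0 -1.5; 0 0 0 0 0 -1.5")

```text
time: 7.88
tool_pos: [482.0, -39.2, 59.6]
tcp_rot: [-90.0, 0.0, -167.2]
ft_force: [2.2, -0.7, 4.4]
finger_gap: 53.6
```

```bash
python3 st.py
```

```text
{'time': 7.88, 'joint_pos': [-10.72, -1.61, 113.4, -0.0, 68.17, 66.49], 'tool_pos': [482.05, -39.17, 59.64], 'tcp_rot': [-89.98, 0.04, -167.21], 'ft_force': [2.17, -0.71, 4.39], 'wrist_torque': [-0.22, -0.3, 0.02], 'joint_efforts': [0.27, -40.27, -40.94, 0.19, 0.74, 0.18], 'finger_gap': 53.57}
```

move_arm(motion="0 0 0 0 0 -0.5; 0 0 0 0 0 -1; 0 0 0 0 0 -1; 0 0 0 0 0 -1")

```text
time: 8.22
tool_pos: [482.1, -39.2, 59.6]
tcp_rot: [-90.0, 0.0, -168.2]
ft_force: [2.6, -1.1, 4.8]
finger_gap: 54.0
```

```bash
python3 st.py
```

```text
{'time': 8.22, 'joint_pos': [-10.72, -1.61, 113.39, -0.01, 68.17, 67.47], 'tool_pos': [482.06, -39.18, 59.64], 'tcp_rot': [-89.98, 0.04, -168.18], 'ft_force': [2.56, -1.09, 4.75], 'wrist_torque': [-0.25, -0.31, -0.07], 'joint_efforts': [0.4, -40.28, -40.93, 0.22, 0.76, -0.02], 'finger_gap': 53.99}
```

move_arm(motion="0 0 0 0 0 -0.5; 0 0 0 0 0 -1; 0 0 0 0 0 -1; 0 0 0 0 0 -1")

```text
time: 8.55
tool_pos: [482.1, -39.2, 59.6]
tcp_rot: [-90.0, 0.0, -169.2]
ft_force: [2.7, -1.8, 5.5]
finger_gap: 54.0
```

```bash
python3 st.py
```

```text
{'time': 8.55, 'joint_pos': [-10.72, -1.61, 113.4, -0.01, 68.17, 68.47], 'tool_pos': [482.05, -39.21, 59.63], 'tcp_rot': [-89.98, 0.04, -169.19], 'ft_force': [2.75, -1.81, 5.51], 'wrist_torque': [-0.22, -0.31, -0.11], 'joint_efforts': [0.48, -40.27, -40.89, 0.28, 0.79, -0.02], 'finger_gap': 54.03}
```

move_arm(motion="0 0 0 0 0 -0.5; 0 0 0 0 0 -1; 0 0 0 0 0 -1; 0 0 0 0 0 -1")

```text
time: 8.88
tool_pos: [482.1, -39.3, 59.6]
tcp_rot: [-90.0, 0.0, -170.2]
ft_force: [1.8, -1.5, 4.5]
finger_gap: 54.0
```

```bash
python3 st.py
```

```text
{'time': 8.88, 'joint_pos': [-10.72, -1.61, 113.4, -0.02, 68.16, 69.46], 'tool_pos': [482.06, -39.27, 59.64], 'tcp_rot': [-89.97, 0.04, -170.18], 'ft_force': [1.85, -1.5, 4.46], 'wrist_torque': [-0.33, -0.37, 0.05], 'joint_efforts': [0.52, -40.2, -40.76, 0.41, 0.84, 0.09], 'finger_gap': 53.99}
```

move_arm(motion="0 0 0 0 0 -0.5; 0 0 0 0 0 -1; 0 0 0 0 0 -1; 0 0 0 0 0 -1")

```text
time: 9.22
tool_pos: [482.1, -39.3, 59.6]
tcp_rot: [-90.0, 0.0, -171.2]
ft_force: [1.7, -1.1, 5.3]
finger_gap: 53.3
```

```bash
python3 st.py
```

```text
{'time': 9.22, 'joint_pos': [-10.72, -1.6, 113.39, -0.03, 68.16, 70.45], 'tool_pos': [482.08, -39.33, 59.62], 'tcp_rot': [-89.96, 0.04, -171.17], 'ft_force': [1.67, -1.11, 5.3], 'wrist_torque': [-0.36, -0.38, 0.18], 'joint_efforts': [0.55, -40.18, -40.68, 0.55, 0.88, 0.22], 'finger_gap': 53.28}
```

move_arm(motion="0 0 0 0 0 -0.5; 0 0 0 0 0 -1; 0 0 0 0 0 -1; 0 0 0 0 0 -1")

```text
time: 9.55
tool_pos: [482.1, -39.3, 59.6]
tcp_rot: [-90.0, 0.0, -172.1]
ft_force: [2.2, -2.1, 5.7]
finger_gap: 53.4
```

```bash
python3 st.py
```

```text
{'time': 9.55, 'joint_pos': [-10.72, -1.6, 113.39, -0.03, 68.16, 71.43], 'tool_pos': [482.07, -39.34, 59.63], 'tcp_rot': [-89.96, 0.04, -172.15], 'ft_force': [2.17, -2.08, 5.7], 'wrist_torque': [-0.39, -0.35, 0.36], 'joint_efforts': [0.61, -40.11, -40.55, 0.73, 0.95, 0.36], 'finger_gap': 53.42}
```

Torque now rises with each degree, from about 0.05 to 0.18 to 0.36 N m, so the tab is bearing on the pin. I'll add half a degree and hold.

move_arm(motion="0 0 0 0 0 -0.3; 0 0 0 0 0 -0.5; 0 0 0 0 0 -0.5; 0 0 0 0 0 -0.5; 0 0 0 0 0 -0.5; 0 0 0 0 0 -0.5; 0 0 0 0 0 -0.5; 0 0 0 0 0 -0.5; 0 0 0 0 0 -0.5; 0 0 0 0 0 -0.5")

```text
time: 10.38
tool_pos: [482.1, -39.4, 59.6]
tcp_rot: [-90.0, 0.0, -172.6]
ft_force: [2.2, -2.8, 5.0]
finger_gap: 53.5
```

```bash
python3 st.py
```

```text
{'time': 10.38, 'joint_pos': [-10.72, -1.61, 113.39, -0.03, 68.16, 71.92], 'tool_pos': [482.1, -39.38, 59.65], 'tcp_rot': [-89.95, 0.04, -172.63], 'ft_force': [2.21, -2.82, 4.96], 'wrist_torque': [-0.47, -0.4, 0.45], 'joint_efforts': [0.51, -40.12, -40.54, 0.82, 0.96, 0.47], 'finger_gap': 53.48}
```

move_arm(motion="0 0 0 0 0 0; 0 0 0 0 0 0; 0 0 0 0 0 0; 0 0 0 0 0 0; 0 0 0 0 0 0.5; 0 0 0 0 0 1; 0 0 0 0 0 1.5; 0 0 0 0 0 1.5")

```text
time: 11.05
tool_pos: [482.1, -39.3, 59.6]
tcp_rot: [-90.0, 0.0, -171.1]
ft_force: [2.1, -2.2, 4.8]
finger_gap: 54.1
```

```bash
python3 st.py
```

```text
{'time': 11.05, 'joint_pos': [-10.72, -1.6, 113.39, -0.02, 68.16, 70.41], 'tool_pos': [482.07, -39.3, 59.63], 'tcp_rot': [-89.97, 0.04, -171.12], 'ft_force': [2.06, -2.17, 4.75], 'wrist_torque': [-0.32, -0.37, 0.24], 'joint_efforts': [0.53, -40.09, -40.56, 0.62, 0.91, 0.06], 'finger_gap': 54.1}
```

move_arm(motion="0 0 0 0 0 0; 0 0 0 0 0 0; 0 0 0 0 0 0; 0 0 0 0 0 0; 0 0 0 0 0 0; 0 0 0 0 0 0; 0 0 0 0 0 0; 0 0 0 0 0 0", fingers=8.3)

```text
time: 11.72
tool_pos: [481.6, -39.0, 59.2]
tcp_rot: [-90.0, -0.0, -171.1]
ft_force: [-0.7, 0.1, -0.7]
finger_gap: 82.8
```

move_arm(motion="0 0 1.5 0 0 0; 0 0 3 0 0 0; 0 0 5 0 0 0; 0 0 7 0 0 0; 0 0 9 0 0 0; 0 0 11 0 0 0; 0 0 11 0 0 0; 0 0 11 0 0 0")

```text
time: 12.38
tool_pos: [482.8, -39.2, 170.7]
tcp_rot: [-89.9, 0.2, -171.1]
ft_force: [-0.7, -0.2, -1.0]
finger_gap: 83.3
```

```bash
python3 st.py; python3 - <<'E'
from bench import eyes
from h import *
s=eyes.snapshot("wrist");pickle.dump(s,open("w5.pkl","wb"));cv2.imwrite("pics/w5.png",cv2.resize(s["image"],None,fx=1.5,fy=1.5,interpolation=cv2.INTER_CUBIC))
E
```

```text
{'time': 12.38, 'joint_pos': [-10.72, -8.8, 107.8, 0.0, 80.83, 70.43], 'tool_pos': [482.75, -39.23, 170.7], 'tcp_rot': [-89.94, 0.17, -171.15], 'ft_force': [-0.66, -0.24, -0.96], 'wrist_torque': [0.02, -0.03, 0.03], 'joint_efforts': [0.02, -42.42, -50.66, 0.0, 0.19, 0.0], 'finger_gap': 83.27}
```

View pics/w5.png

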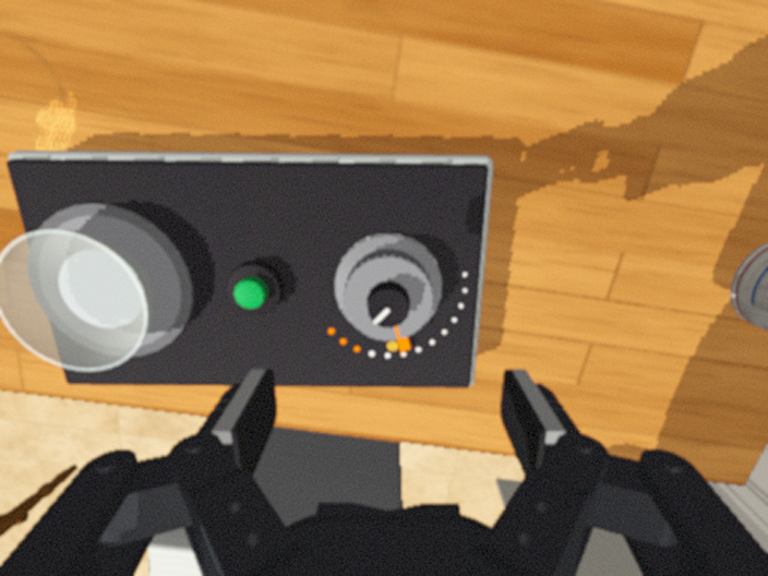

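The tab (403,344) and pin (392,346) are side by side and touching. The knob mark and dish look unchanged. Next is the button, at about (469.5, 47.8).

move_arm(motion="-0.4 3 0 0 0 0; -0.9 6 0 0 0 0; -1.3 8.7 -1 0 0 0; -1.3 8.7 -4 0 0 0; -1.3 8.7 -7 0 0 0; -1.3 8.7 -9 0 0 0; -1.3 8.7 -9.5 0 0 0; -1.3 8.7 -9.5 0 0 0; -1.3 8.7 -9.5 0 0 0; -1.3 8.7 -9.5 0 0 0", fingers=0)

```text
time: 13.27
tool_pos: [469.8, 47.8, 75.7]
tcp_rot: [-90.0, 0.1, -171.2]
ft_force: [1.1, -0.0, -0.6]
finger_gap: 0.1
```

```bash
python3 st.py; python3 - <<'E'
from bench import eyes
from h import *
s=eyes.snapshot("wrist");pickle.dump(s,open("w6.pkl","wb"));cv2.imwrite("pics/w6.png",cv2.resize(s["image"],None,fx=1.5,fy=1.5,interpolation=cv2.INTER_CUBIC))
E
```

```text
{'time': 13.27, 'joint_pos': [-0.41, -4.84, 114.64, 0.0, 70.08, 80.75], 'tool_pos': [469.78, 47.8, 75.66], 'tcp_rot': [-89.98, 0.12, -171.17], 'ft_force': [1.07, -0.04, -0.64], 'wrist_torque': [-0.03, 0.02, -0.01], 'joint_efforts': [0.09, -40.03, -44.36, 0.01, 0.07, -0.0], 'finger_gap': 0.07}
```

View pics/w6.png

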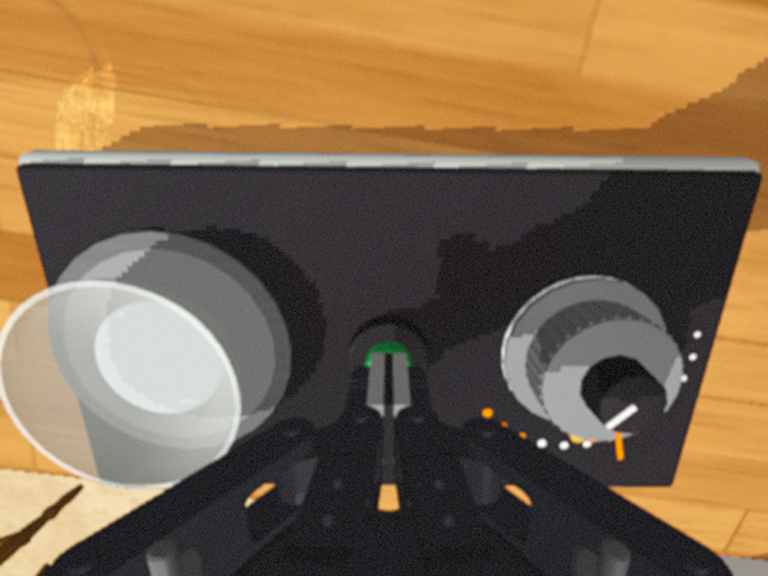

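The shut fingers are centred over the button at (388,355). Pressing down now.

move_arm(motion="0 0 -0.5 0 0 0; 0 0 -1 0 0 0; 0 0 -1.2 0 0 0; 0 0 -1.4 0 0 0; 0 0 -1.5 0 0 0; 0 0 -1.5 0 0 0")

```text
time: 13.82
tool_pos: [471.0, 47.8, 65.0]
tcp_rot: [-89.9, 0.2, -171.1]
ft_force: [-21.1, -1.5, 52.4]
finger_gap: 0.2
```

move_arm(motion="0 0 -0.1 0 0 0; 0 0 -0.2 0 0 0; 0 0 -0.2 0 0 0; 0 0 -0.2 0 0 0")

```text
time: 14.15
tool_pos: [471.2, 47.8, 64.6]
tcp_rot: [-89.9, 0.2, -171.1]
ft_force: [-30.5, -1.0, 68.9]
finger_gap: 0.0
```

move_arm(motion="0 0 0.5 0 0 0; 0 0 0.5 0 0 0; 0 0 0.5 0 0 0")

```text
time: 14.4
tool_pos: [471.1, 47.9, 65.6]
tcp_rot: [-89.9, 0.3, -171.1]
ft_force: [-6.5, 0.3, 23.8]
finger_gap: 0.1
```

move_arm(motion="0 0 0.1 0 0 0; 0 0 0.1 0 0 0; 0 0 0.1 0 0 0")

```text
time: 14.65
tool_pos: [471.0, 47.9, 65.8]
tcp_rot: [-90.0, 0.3, -171.2]
ft_force: [-2.6, 0.4, 15.0]
finger_gap: 0.3
```

move_arm(motion="0 0 0.15 0 0 0; 0 0 0.15 0 0 0; 0 0 0.15 0 0 0")

```text
time: 14.9
tool_pos: [470.4, 47.9, 66.0]
tcp_rot: [-90.0, 0.2, -171.2]
ft_force: [3.1, 0.4, 7.1]
finger_gap: 0.1
```

move_arm(motion="0 0 0.2 0 0 0; 0 0 0.2 0 0 0; 0 0 0.2 0 0 0")

```text
time: 15.15
tool_pos: [468.9, 47.9, 66.9]
tcp_rot: [-90.0, 0.0, -171.1]
ft_force: [3.3, 1.1, 2.8]
finger_gap: -0.0
```

move_arm(motion="0 0 0.2 0 0 0; 0 0 0.2 0 0 0; 0 0 0.2 0 0 0")

```text
time: 15.4
tool_pos: [468.3, 47.9, 68.5]
tcp_rot: [-90.0, -0.0, -171.1]
ft_force: [1.5, 0.0, 2.2]
finger_gap: 0.0
```

The hard stop is at z≈66, with a soft spring (about 2–4 N) above it, so the button bottomed. Retracting to check.

move_arm(motion="0 0 0.1 0 0 0; 0 0 0.1 0 0 0; 0 0 0.1 0 0 0")

```text
time: 15.65
tool_pos: [468.2, 47.9, 69.5]
tcp_rot: [-90.0, -0.1, -171.1]
ft_force: [0.3, -0.1, 2.1]
finger_gap: 0.1
```

move_arm(motion="0 0 0.1 0 0 0; 0 0 0.1 0 0 0; 0 0 0.1 0 0 0")

```text
time: 15.9
tool_pos: [468.3, 47.9, 70.6]
tcp_rot: [-90.0, -0.0, -171.1]
ft_force: [-1.0, -0.8, 0.5]
finger_gap: 0.0
```

move_arm(motion="0 0 2 0 0 0; 0 0 5 0 0 0; 0 0 8 0 0 0; 0 -2 10 0 0 0; 0 -5 10 0 0 0; 0 -8 10 0 0 0; 0 -8 10 0 0 0; 0 -8 10 0 0 0")

```text
time: 16.57
tool_pos: [468.4, -33.1, 170.6]
tcp_rot: [-90.0, -0.0, -171.3]
ft_force: [-0.1, 0.6, -0.6]
finger_gap: 0.1
```

```bash
python3 st.py; python3 - <<'E'
from bench import eyes
from h import *
s=eyes.snapshot("wrist");pickle.dump(s,open("w7.pkl","wb"));cv2.imwrite("pics/w7.png",cv2.resize(s["image"],None,fx=1.5,fy=1.5,interpolation=cv2.INTER_CUBIC))
E
```

```text
{'time': 16.57, 'joint_pos': [-10.3, -11.03, 109.78, 0.01, 81.28, 71.0], 'tool_pos': [468.42, -33.07, 170.56], 'tcp_rot': [-90.02, -0.02, -171.31], 'ft_force': [-0.07, 0.61, -0.64], 'wrist_torque': [-0.0, -0.0, -0.01], 'joint_efforts': [-1.44, -39.29, -49.57, -0.35, -0.07, -0.41], 'finger_gap': 0.14}
```

View pics/w7.png

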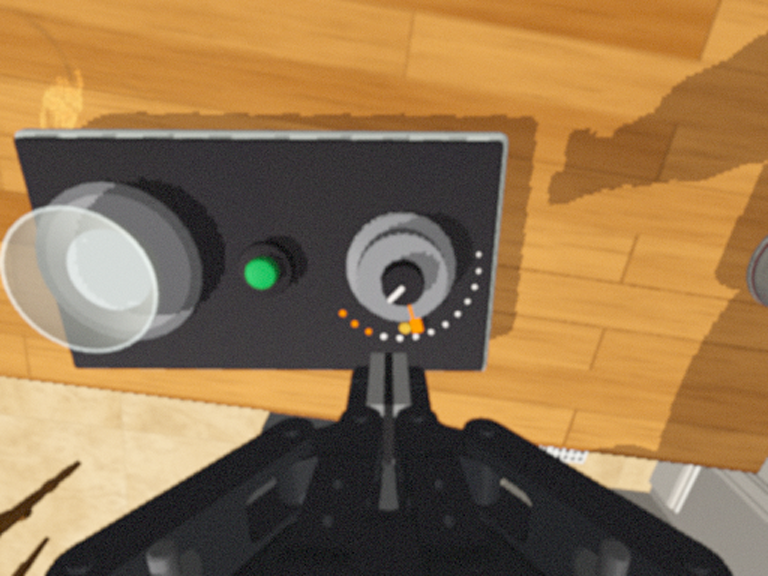

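The tab (417,326) sits against the pin (404,328), with centres about 8–8.5 mm apart. The button is up, and the dish and knob mark are unchanged.

```bash
python3 -c "
from bench import r
print(r.hand_in())"
```

```text
the job is handed in; nothing more can be done
None
```

The ring now rests against the stop pin and the start button has been pressed and released. I handed the job in at about 16.6 s of the 64 s allowed; it gives no verdict.

- **Heat ring:** I gripped the drum at 20 N and turned it about 82° clockwise. The torque settled at about 0.46 N m, roughly 8.5–13 N on the pin, and I held it there for about a second. I then eased back 1.5° and let go.
- **Start button:** I pressed it with the fingers shut. It met a soft spring for about 5 mm (z 71 to 66), hit a hard stop, and came back up on release. I overpressed at the bottom: the wrist force peaked near 75 N, against a limit of 120 N.
- **Last picture:** The tab is against the pin, with centres about 8–9 mm apart by pixel estimate. The knob mark points the same way as before, the button is up and the dish has not moved. The bystanders were not looked at again, but the arm stayed well clear of them.
- **Disagreement:** The top and wrist cameras differed by about 3 mm on where the ring's axis is. I settled it by moving the gripper until the side force on the drum was small.

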